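Load the third lane of the capsule rack

TASK

Count along the front of the coffee-capsule rack with a fingertip: begin by touching the red end wall, run on and touch the second wall and then the third, counting every gap whether stocked or empty, so that you come to the third gap from the red end. Then, with the fingers, push the gold capsule standing on the rack's apron across the apron and into that third gap, fully home against the back stop, keeping it upright and never lifting it. Leave the other capsules and the espresso cup where they are, and finish with the robot clear of everything.

Things in the scene. Friction and masses are not known exactly. Their poses are not given: they have to be found in the camera images.
- rack: Black rack fixed to the counter, 310 mm wide: seven low lane walls side by side, six gaps (lanes). Origin: middle of the line of wall tips, at counter level. x points into the lanes, away from the robot; y left along the row; z up. Floor plate 3 mm thick. Walls at y = 144, 96, 48, 0, -48, -96, -144 mm; gaps centred at y = 120, 72, 24, -24, -72, -120 mm. Its place and yaw vary.
- apron_mid (a point): Middle of the rack's bare floor in front of the wall tips (the apron), on its upper side, 3 mm above the counter, at rack x = -65 mm, y = 0. The apron is 130 mm deep, with a 4 mm thick lip along its near and side edges, top 7 mm above the counter. Axes as the rack's.
- stop_mid (a point): Middle of the back stop's near face, where it meets the floor: rack x = 114 mm, y = 0, 3 mm above the counter. The stop closes all six lanes; its top is 20 mm above the counter. A capsule fully home has its centre 18.5 mm in front of it (rack x = 95.5 mm). Axes as the rack's.
- red_end: Red end wall, wall number one: counting starts here. At the left (rack y = 144 mm) or right (-144 mm) end. All seven walls are alike and fixed: 114 mm long, T-section, 6 mm web under a 14 mm wide cap whose underside is 9 mm and top 13 mm above the counter; cap front rounded, radius 7 mm. Origin: foremost point of the cap, on the centre line, at counter level; x along the wall into the rack.
- grey_end: Grey end wall at the other end of the row from the red one; same shape and origin as the red end wall. Fixed.
- wall_1: Aluminium inner lane wall at rack y = 96 mm (leftmost of the five inner walls), same shape and origin as the red end wall. Fixed to the rack. A lane is 42 mm wide between webs, 34 mm between caps.
- wall_2: Aluminium inner lane wall at rack y = 48 mm (second from left of the five inner walls), same shape and origin as the red end wall. Fixed to the rack. A lane is 42 mm wide between webs, 34 mm between caps.
- wall_3: Aluminium inner lane wall at rack y = 0 mm (middle of the five inner walls), same shape and origin as the red end wall. Fixed to the rack. A lane is 42 mm wide between webs, 34 mm between caps.
- wall_4: Aluminium inner lane wall at rack y = -48 mm (second from right of the five inner walls), same shape and origin as the red end wall. Fixed to the rack. A lane is 42 mm wide between webs, 34 mm between caps.
- wall_5: Aluminium inner lane wall at rack y = -96 mm (rightmost of the five inner walls), same shape and origin as the red end wall. Fixed to the rack. A lane is 42 mm wide between webs, 34 mm between caps.
- gold_capsule: Gold coffee capsule, loose, 10 to 18 g, standing on its lid on the apron. Rim 37 mm across, 2 mm thick, at the bottom; body tapers from 30 mm to 25 mm across at 23 mm height; conical top to 28.5 mm. Origin: centre of its underside; z its axis, up. Its rim slides under the wall caps, so it enters only from the front. A fingertip held just above the walls can push its body all the way in.
- green_capsule: Green capsule, same shape and origin as the gold one, loose, standing in one of the lanes, never in the third from the red end. Leave it alone.
- blue_capsule: Blue capsule, same shape and origin as the gold one, loose, standing in one of the lanes, never in the third from the red end. Leave it alone.
- orange_capsule: Orange capsule, same shape and origin as the gold one, loose, standing in one of the lanes, never in the third from the red end. Leave it alone.
- espresso_cup: White espresso cup, loose, on the counter beside the rack, to its right, 64 mm across, 58 mm tall, with a handle. Origin: centre of its underside. Leave it alone.
Things that resemble listed ones, but are neither listed nor needed, are in the scene too. What is meant by the red_end is not pink or purple, and is the larger of those in its own colour.

How it is judged:
By the outcome, as a careful person would: the job done as asked, in the order asked, and still so for the second after the job is handed in, with the robot touching nothing.
It also fails if it takes over 70 s, if anything falls off the work surface, if the arm or the gripper's body presses on something with over 40 N, if the wrist force passes 120 N, or if a joint passes its speed limit or range.

ROBOT

A 6-joint arm with a two-finger parallel gripper is mounted at the origin on the work surface. World frame = base frame: x ahead of the robot, y to its left, z up, the work surface at z = 0. Lengths are in m, angles in rad, forces in N, time in s.
With the tool pointing down it reaches from about 0.3 to 0.775 m from the base axis. Payload 14.6 kg.
Tool frame: the origin (TCP) lies at the very end of the fingers, on their centre line; the grasp point (between the pads) lies 19 mm behind it; x points along the fingers, y is the direction in which the jaws open and shut, and the axes are right-handed (so a half turn about x gives the same grasp; the last joint's range is limited). The gripper opens to 94 mm and grips with 3 to 60 N. Pads are 16 mm wide; open, the fingers measure 119 mm over their backs; the gripper's body (75 mm by 177 mm) begins 78 mm behind the grasp point.
Start: joints at [1.166, 0.3, 1.521, -0, 1.321, -0.067], TCP at [0.182, 0.519, 0.205] pointing down, gripper open.
Joint ranges: [-3.03, 3.03], [-0.79, 2.21], [0.23, 2.52], [-1.04, 4.18], [0, 3.07], [-2.55, 2.55]. Speed limits (rad/s): [2.22, 2.22, 2.57, 3.14, 3.14, 3.14].

INTERFACE

Orientations are given as [roll, pitch, yaw] about the fixed x, y, z axes, in that order (R = Rz(yaw) Ry(pitch) Rx(roll)).
In Python, from station import ctrl, viewer, hand_in gives the robot as it stands. The module is installed in compiled form; this text tells all that it offers.
- The arm moves only by the tool play_rows, never from a script. Its argument "deltas" is a list that holds one entry, the list of rows, each a list of 7 numbers: the shift along the tool's x, y, z in mm, then the turn, a rotation vector about the tool's x, y, z in rad, then the finger opening in mm, from 0 to 94. In form: [[[dx, dy, dz, ax, ay, az, gripper], ...]]. A call has 1 to 10 rows; each row shifts and turns the commanded pose from where the row before left it, along the tool's axes as they then stand; what a row does not reach is not made up. A row lasts 1/10 s, in which the tool goes at most 50 mm and 8.59 degrees, less where a joint would pass 70% of its speed; a pose out of reach is approached as far as the arm can. A call with a gripper value outside its range is refused whole. The fingers move at their own pace and stop on an object; "grip_force" is the grip in N (left out, the last holds). Time passes only in rows, so rows that do not move let the fingers close. It gives the time, the measured TCP pose, the force and the opening at its end, in the units of the state.
- ctrl.get_obs(): the state, without advancing time (a new reading comes with each control period).
- viewer.camera(name): name is "scene" or "top" or "wrist"; returns a dict with "img" (480x640x3 uint8, red, green, blue), "fx", "fy", "cx", "cy" (pixels), "rvec" (rotation vector, rad) and "tvec" (3), from world to camera coordinates, as OpenCV has them. Camera axes: x right, y down, z forward; pixel columns grow to the right and rows downward; lengths in m; the calibration is good to about 2 mm. A picture is of the moment at which its call begins. There is no depth.
- hand_in(): hands the job in, once; it reports no verdict.
The state is a dict: "time_s": time; "qpos": joint angles; "joint_vel": joint speeds; "tau": joint torques, N m; "ee_pos": TCP position; "eef_rot": TCP orientation; "force": force on the tool from outside, world axes, zero at the start; "moment": the same for the moment, N m; "grip_width": finger opening in m.
Only numpy, scipy, OpenCV 4.12 (cv2) and the standard library are available. Lean on these libraries where they do the work, as an engineer would, in place of code of your own. Each camera call takes 0.05 s, during which the arm holds its last target.

## Working session

There is one attempt and no reset: what is moved stays moved. The work goes in short steps, Python scripts to look and compute and a tool call to move; the robot and the scene stay as the last step left them, time stands still between calls to the robot, and variables do not carry over. Pictures are saved under pics/ and viewed, and the job is handed in when it is done.

Besides the shell and the picture viewer there is one more tool, called after "Call:" as name([rows], argument=value, ...), one row to a line, values as JSON. play_rows: Moves the arm, as the interface text tells. Its arguments: {"type":"object","properties":{"deltas":{"type":"array","items":{"type":"array","items":{"type":"array","items":{"type":"number"}}}},"grip_force":{"type":"number"}},"required":["deltas"]}

```bash
mkdir -p pics
python3 - <<'E'
from station import ctrl, viewer
import cv2,numpy as np,json
o=ctrl.get_obs();print(o)
for n in("scene","top","wrist"):
    c=viewer.camera(n);cv2.imwrite(f"pics/{n}0.png",c["img"][:,:,::-1])
    print(n,c["fx"],c["fy"],c["cx"],c["cy"],c["rvec"],c["tvec"])
E
```

```text
{'time_s': 0.0, 'qpos': array([ 1.16642941e+00,  3.00465394e-01,  1.52158655e+00, -1.19572345e-05,
        1.32068845e+00, -6.66131161e-02]), 'joint_vel': array([ 0.00042568,  0.00019212,  0.00165956, -0.00128997,  0.00156074,
       -0.00037731]), 'tau': array([ 1.73142425e-04, -5.31802583e+01, -3.52741778e+01,  7.08356104e-02,
        2.43748137e-02, -1.00737564e-04]), 'ee_pos': array([0.1821618 , 0.51867951, 0.20488714]), 'eef_rot': array([-1.62731883,  1.56964853, -1.96506967]), 'force': array([ 4.47948216e-01,  4.89990029e-01, -3.69670560e-04]), 'moment': array([-0.00117939, -0.0282682 , -0.02138512]), 'grip_width': 0.09421359136533576}
scene 533.1662495246411 533.1662495246411 319.1661321605423 241.11331940458172 [ 1.03359133  2.31652519 -1.17577343] [ 0.37421313 -0.20210306  1.24509468]
top 541.0492292622897 541.0492292622897 326.17629283132567 246.96571800176412 [ 2.21167668 -1.97139793  0.22285269] [-0.05188801  0.54903064  0.9905779 ]
wrist 349.46014612241464 349.46014612241464 315.59997806569004 239.8913237991345 [-2.38247516 -1.68744311 -0.22188621] [-0.55091855 -0.02615862  0.39110524]
```

View pics/top0.png

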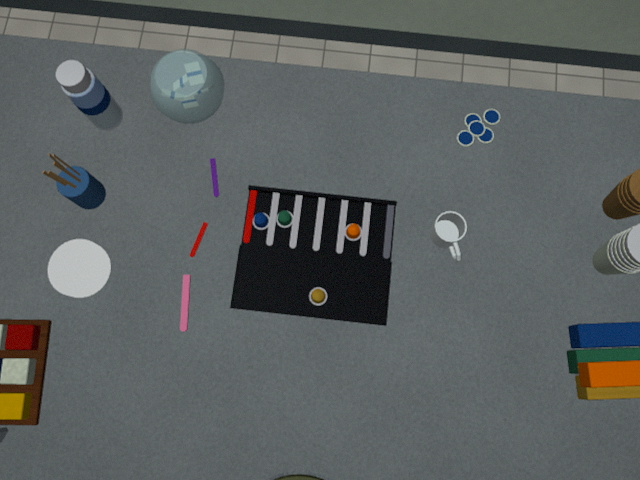

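View pics/scene0.png

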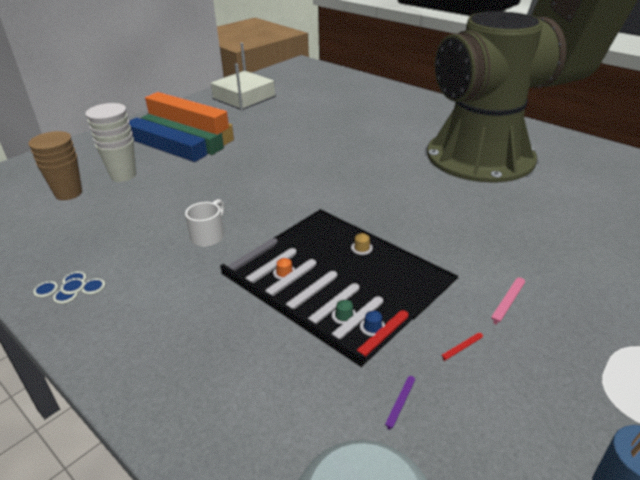

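View pics/wrist0.png

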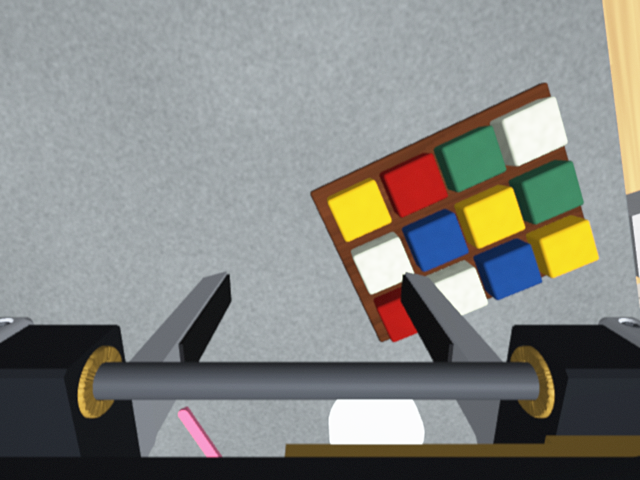

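```bash
cat > h.py <<'E'
import cv2,numpy as np
from scipy.spatial.transform import Rotation as R
def ray(c,uv,z):
    Rm=cv2.Rodrigues(np.array(c["rvec"],float))[0];t=np.array(c["tvec"],float)
    o=-Rm.T@t
    d=Rm.T@np.array([(uv[0]-c["cx"])/c["fx"],(uv[1]-c["cy"])/c["fy"],1])
    return o+d*(z-o[2])/d[2]
E
python3 - <<'E'
from station import viewer
from h import *
c=viewer.camera("top");im=c["img"][:,:,::-1].copy()
cv2.imwrite("pics/crop0.png",cv2.resize(im[170:340,180:480],None,fx=2.6,fy=2.6,interpolation=cv2.INTER_CUBIC))
hsv=cv2.cvtColor(im,cv2.COLOR_BGR2HSV)
def comps(m,name,z,amin=15):
    n,l,s,ce=cv2.connectedComponentsWithStats(m.astype(np.uint8))
    for i in range(1,n):
        if s[i,4]<amin: continue
        ys,xs=np.nonzero(l==i)
        if not(170<ce[i][1]<340 and 180<ce[i][0]<480):continue
        r=cv2.minAreaRect(np.c_[xs,ys].astype(np.float32))
        print(name,s[i],ce[i].round(1),ray(c,ce[i],z)[:2].round(4),[round(v,1) for v in (*r[0],*r[1],r[2])])
        pts=np.c_[xs,ys]
        P=np.array([ray(c,p,z)[:2] for p in pts]);m0=P.mean(0);u=np.linalg.svd(P-m0)[2][0];u=u*np.sign(u[0])
        pr=(P-m0)@u;print("   dir",np.degrees(np.arctan2(u[1],u[0])).round(2),"len",np.ptp(pr).round(4),"near",(m0+u*pr.min()).round(4),"far",(m0+u*pr.max()).round(4))
H,S,V=[hsv[:,:,i].astype(int) for i in range(3)]
comps(((H<8)|(H>172))&(S>150)&(V>80),"red",.013)
comps((S<60)&(V>120),"alu",.013)
comps((S>100)&(H>12)&(H<30)&(V>80),"gold",.026)
blk=(V<45); comps(cv2.morphologyEx(blk.astype(np.uint8),cv2.MORPH_CLOSE,np.ones((25,25))),"rack",.003,2000)
E
```

```text
red [243 190  14  54 390] [249.3 215.9] [0.6101 0.1783] [249.2, 216.2, 7.4, 53.9, 8.4]
   dir 0.24 len 0.1152 near [0.5522 0.1781] far [0.6674 0.1786]
red [190 222  17  35 163] [198.  239.3] [0.5488 0.2754] [198.0, 239.2, 4.5, 36.4, 23.2]
   dir -13.2 len 0.0752 near [0.5126 0.2839] far [0.5858 0.2667]
alu [253 193  49  55 779] [282.6 220.2] [0.6088 0.1086] [276.2, 219.3, 46.4, 52.6, 5.2]
   dir -7.21 len 0.1189 near [0.5518 0.1158] far [0.6697 0.1009]
alu [313 197  12  54 338] [318.6 223.8] [0.6097 0.0339] [318.7, 223.7, 6.4, 53.1, 7.1]
   dir 0.11 len 0.1134 near [0.5538 0.0338] far [0.6672 0.034 ]
alu [336 200  35  56 738] [353.4 227.9] [ 0.6092 -0.0383] [353.5, 227.3, 29.9, 53.1, 6.3]
   dir 0.5 len 0.1132 near [ 0.5542 -0.0388] far [ 0.6674 -0.0378]
alu [434 210  33  51 735] [450.1 232.5] [ 0.6221 -0.2364] [455.1, 232.8, 49.1, 31.6, 55.2]
   dir 19.75 len 0.1062 near [ 0.566  -0.2565] far [ 0.666  -0.2206]
alu [309 287  18  18  84] [317.8 295.9] [0.461  0.0179] [318.0, 296.0, 17.0, 17.0, 45.0]
   dir 16.75 len 0.0354 near [0.4447 0.013 ] far [0.4786 0.0232]
gold [346 223  14  15 144] [352.7 230.5] [ 0.6001 -0.0373] [352.7, 230.7, 13.2, 13.4, 53.1]
   dir -3.78 len 0.0308 near [ 0.5853 -0.0363] far [ 0.616  -0.0383]
gold [311 289  14  14 131] [317.4 295. ] [0.461  0.0184] [317.5, 295.0, 12.5, 12.1, 26.6]
   dir -64.56 len 0.025 near [0.4556 0.0298] far [0.4664 0.0072]
rack [  231   186   166   139 18369] [316.5 256.1] [0.5436 0.0306] [314.6, 254.6, 155.9, 124.0, 6.3]
   dir -84.75 len 0.3333 near [0.5292 0.1995] far [ 0.5597 -0.1324]
```

View pics/crop0.png

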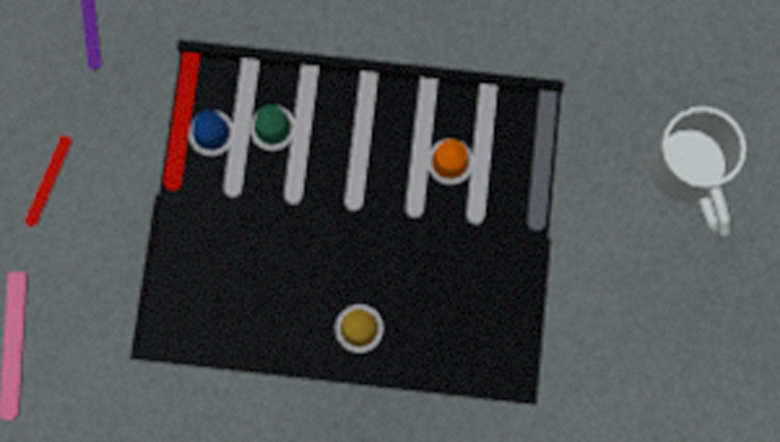

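Run:
```python
from station import viewer,ctrl
from h import *
o=ctrl.get_obs();Rm=R.from_euler('xyz',o['eef_rot']).as_matrix();print(Rm.round(3))
c=viewer.camera("scene");im=c["img"][:,:,::-1].copy()
cv2.imwrite("pics/crop1.png",cv2.resize(im[190:380,200:480],None,fx=2.8,fy=2.8,interpolation=cv2.INTER_CUBIC))
t=viewer.camera("top")
for uv in[(317.5,295.5),(318,296)]: print("gold rim top",ray(t,uv,.004).round(4))
print("gold top",ray(t,(317.4,295),.027).round(4))
hsv=cv2.cvtColor(im,cv2.COLOR_BGR2HSV);H,S,V=[hsv[:,:,i].astype(int) for i in range(3)]
def f(m,name,z):
    n,l,s,ce=cv2.connectedComponentsWithStats(m.astype(np.uint8))
    for i in range(1,n):
        if s[i,4]<40 or not(200<ce[i][0]<480 and 190<ce[i][1]<380):continue
        ys,xs=np.nonzero(l==i);P=np.array([ray(c,p,z)[:2] for p in np.c_[xs,ys]]);m0=P.mean(0);u=np.linalg.svd(P-m0)[2][0];u=u*np.sign(u[0]);pr=(P-m0)@u
        print(name,s[i],m0.round(4),"deg",np.degrees(np.arctan2(u[1],u[0])).round(2),"len",np.ptp(pr).round(4),"near",(m0+u*pr.min()).round(4))
f(((H<8)|(H>172))&(S>150)&(V>80),"red",.013)
f((S<60)&(V>130),"alu",.013)
f((S>100)&(H>12)&(H<30)&(V>60),"gold",.02)
```

```text
[[-0.     0.331  0.943]
 [-0.001  0.943 -0.331]
 [-1.    -0.001 -0.   ]]
gold rim top [0.463  0.0188 0.004 ]
gold rim top [0.4621 0.0177 0.004 ]
gold top [0.4609 0.0184 0.027 ]
red [357 310  52  46 652] [0.6103 0.1798] deg 0.21 len 0.1123 near [0.5512 0.1796]
red [443 333  39  27 240] [0.5575 0.2793] deg -13.16 len 0.0773 near [0.5194 0.2882]
alu [ 225  127  146  126 3940] [ 0.4074 -0.2068] deg 43.24 len 0.516 near [ 0.1859 -0.4151]
alu [ 382  169  175  194 6942] [0.4108 0.1831] deg 42.98 len 0.5407 near [ 0.1622 -0.0485]
alu [368 184  14  24  87] [ 0.3172 -0.0615] deg 42.14 len 0.0887 near [ 0.2836 -0.0918]
alu [352 245  20   9  68] [0.4774 0.0313] deg -49.19 len 0.034 near [0.4659 0.0446]
alu [247 249  49  32 341] [ 0.6122 -0.06  ] deg 0.68 len 0.1084 near [ 0.5537 -0.0607]
alu [266 259  50  35 453] [ 0.6105 -0.0134] deg -0.86 len 0.1089 near [ 0.5532 -0.0125]
alu [287 271  50  37 445] [0.6099 0.036 ] deg 0.15 len 0.1095 near [0.5527 0.0359]
alu [217 284  30  21 110] [ 0.6993 -0.0601] deg -76.3 len 0.0477 near [ 0.6934 -0.0357]
alu [309 284  50  39 457] [0.6104 0.0835] deg 0.11 len
[... 426 characters left out ...]
0614 near [0.5378 0.2895]
alu [383 345  14  17  57] [0.6349 0.21  ] deg 53.44 len 0.0294 near [0.6268 0.1992]
alu [318 346  20  17  77] [0.6944 0.1468] deg -86.81 len 0.0383 near [0.6934 0.1644]
alu [306 350  12  13  46] [0.7132 0.1341] deg 33.72 len 0.0227 near [0.7022 0.1268]
alu [422 350  15  16  81] [0.6029 0.2566] deg 56.29 len 0.0269 near [0.5969 0.2476]
alu [450 360  14  18  83] [0.5971 0.2966] deg 28.78 len 0.0302 near [0.5828 0.2887]
alu [211 368  25  16 127] [0.8195 0.0668] deg -24.63 len 0.0344 near [0.803  0.0744]
alu [356 374   9  12  47] [0.6993 0.2088] deg 33.83 len 0.0186 near [0.6919 0.2038]
gold [354 233  16  18 236] [0.4644 0.022 ] deg 37.89 len 0.0512 near [0.4442 0.0062]
```

View pics/crop1.png

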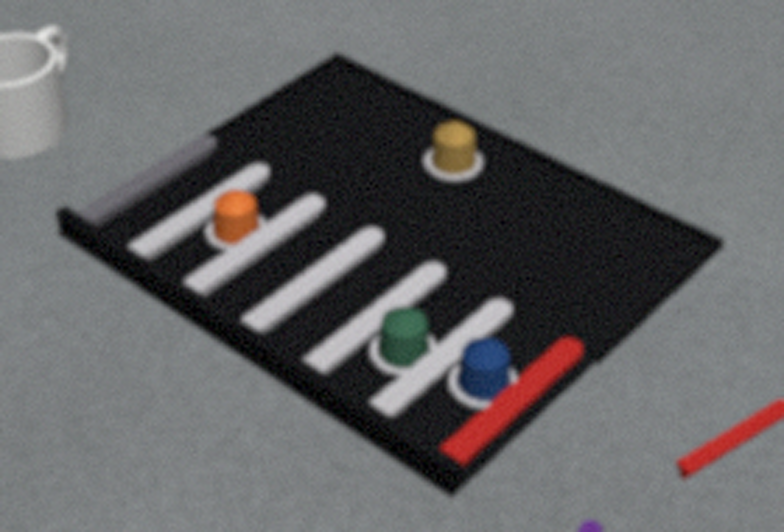

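Call:
play_rows([
  [[0,0,0,-0.114,0,0,0],[0,0,0,-0.114,0,0,0],[0,0,0,-0.114,0,0,0],[0,-20,20,0,0,0,0],[0,-20,20,0,0,0,0],[0,-20,20,0,0,0,0],[0,-30,30,0,0,0,0],[0,-30,30,0,0,0,0],[0,-30,30,0,0,0,0],[0,-30,30,0,0,0,0]],
])

```text
time_s: 1.3
ee_pos: [0.364, 0.3383, 0.2055]
eef_rot: [0.62, 1.571, 0.624]
force: [-0.8, 0.1, 0.2]
grip_width: 0.0174
```

Call:
play_rows([
  [[10,-30,30,0,0,0,0],[10,-30,30,0,0,0,0],[10,-30,30,0,0,0,0],[10,-30,30,0,0,0,0],[10,-20,20,0,0,0,0],[10,-20,13,0,0,0,0],[0,0,0,0,0,0,0],[0,0,0,0,0,0,0]],
])

```text
time_s: 2.1
ee_pos: [0.5165, 0.1804, 0.1454]
eef_rot: [3.122, 1.57, 3.125]
force: [-0.3, 0.8, 0.4]
grip_width: 0.0007
```

```bash
cat > st.py <<'E'
from station import ctrl,viewer
from h import *
import sys
o=ctrl.get_obs();Rm=R.from_euler('xyz',o['eef_rot']).as_matrix()
print(o['time_s'],o['ee_pos'].round(4),"F",o['force'].round(2),"g",round(o['grip_width'],4));print(Rm[:,2].round(4),Rm[:,0].round(4),o['qpos'].round(2))
if len(sys.argv)>1:
    for n in sys.argv[2:]:
        c=viewer.camera(n);im=c["img"][:,:,::-1]
        if n!="wrist": 
            x0,x1,y0,y1=(180,480,170,340) if n=="top" else(200,480,190,380)
            im=cv2.resize(im[y0:y1,x0:x1],None,fx=2.6,fy=2.6,interpolation=cv2.INTER_CUBIC)
        cv2.imwrite(f"pics/{sys.argv[1]}_{n}.png",im)
E
python3 st.py a top scene wrist
```

```text
2.1 [0.5165 0.1804 0.1454] F [-0.3   0.84  0.43] g 0.0007
[ 1.0e+00  3.4e-03 -5.0e-04] [-5.e-04  0.e+00 -1.e+00] [ 0.27  0.35  1.6   0.    1.19 -1.31]
```

View pics/a_top.png

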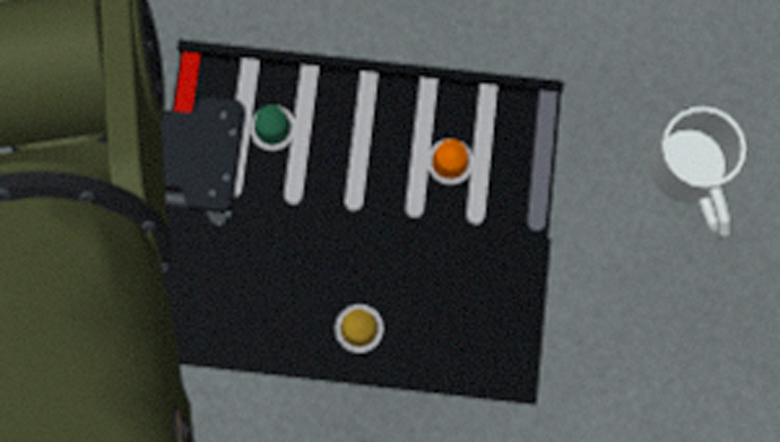

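View pics/a_scene.png

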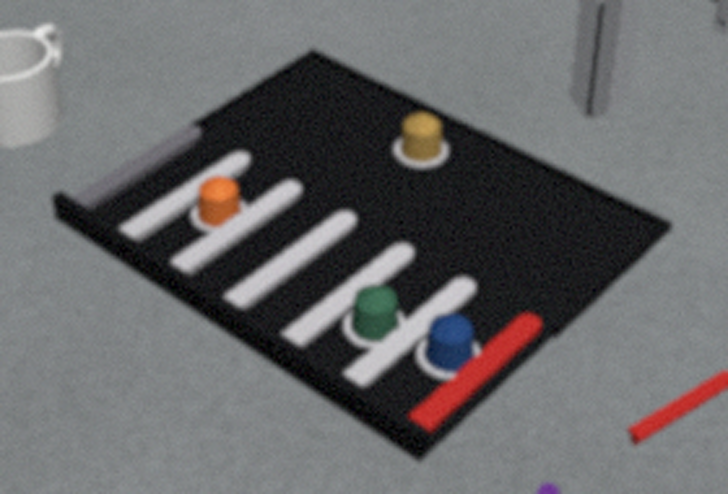

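View pics/a_wrist.png

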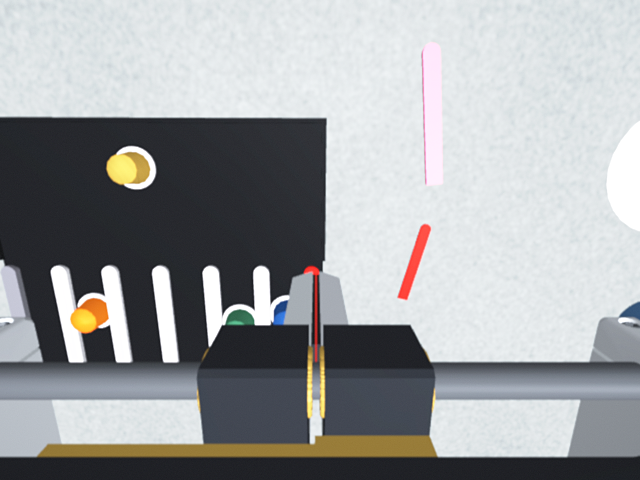

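Call:
play_rows([
  [[20,-1,0,0,0,0,0],[25,-1,0,0,0,0,0],[25,0,0,0,0,0,0],[25,0,0,0,0,0,0],[20,0,0,0,0,0,0],[12,0,0,0,0,0,0],[8,0,0,0,0,0,0],[0,0,0,0,0,0,0],[0,0,0,0,0,0,0]],
])

```text
time_s: 3.15
ee_pos: [0.5171, 0.1786, 0.0112]
eef_rot: [0.284, 1.57, 0.288]
force: [-0.5, -0.6, 1.0]
grip_width: 0.0005
```

Call:
play_rows([
  [[0,0,5,0,0,0,0],[0,0,5,0,0,0,0],[0,0,4,0,0,0,0],[0,0,3,0,0,0,0],[0,0,2,0,0,0,0],[0,0,0,0,0,0,0]],
])

```text
time_s: 3.75
ee_pos: [0.5359, 0.1783, 0.0104]
eef_rot: [-2.243, 1.571, -2.239]
force: [0.6, 0.2, -0.0]
grip_width: 0.0007
```

```bash
python3 st.py b scene
```

```text
3.75 [0.5359 0.1783 0.0104] F [ 0.57  0.16 -0.02] g 0.0007
[ 1.      0.0041 -0.    ] [-0. -0. -1.] [ 0.26  0.57  1.64 -0.    0.94 -1.32]
```

View pics/b_scene.png

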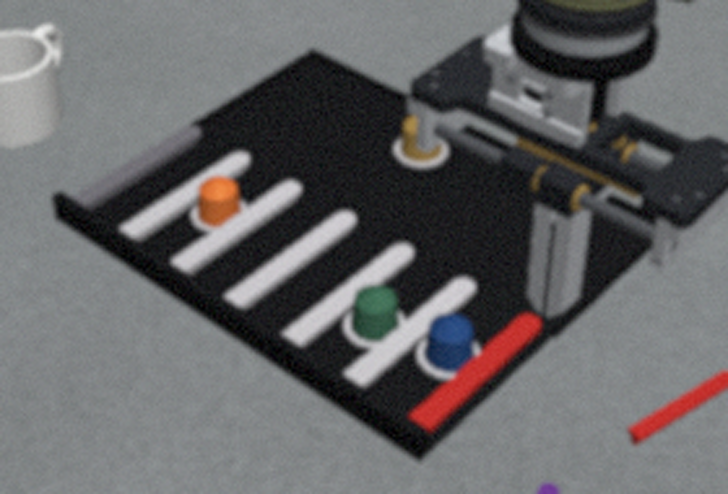

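Call:
play_rows([
  [[0,0,2,0,0,0,0],[0,0,1,0,0,0,0],[0,0,1,0,0,0,0],[0,0,1,0,0,0,0],[0,0,0,0,0,0,0]],
])

```text
time_s: 4.3
ee_pos: [0.5408, 0.1784, 0.0105]
eef_rot: [0.22, 1.571, 0.224]
force: [-0.5, -0.1, 0.5]
grip_width: 0.0003
```

Call:
play_rows([
  [[0,0,1,0,0,0,0],[0,0,0,0,0,0,0]],
])

```text
time_s: 4.5
ee_pos: [0.5418, 0.1784, 0.0105]
eef_rot: [0.106, 1.571, 0.11]
force: [0.3, -0.5, 0.1]
grip_width: 0.0007
```

Call:
play_rows([
  [[0,0,1,0,0,0,0],[0,0,0,0,0,0,0]],
])

```text
time_s: 4.7
ee_pos: [0.5424, 0.1784, 0.0103]
eef_rot: [-3.01, 1.57, -3.006]
force: [-3.8, 0.4, 0.5]
grip_width: 0.0004
```

Red wall touched (−3.8 N). On to the second wall.

Call:
play_rows([
  [[0,0,-3,0,0,0,0],[0,0,-4,0,0,0,0],[0,-12,0,0,0,0,0],[0,-12,0,0,0,0,0],[0,-12,0,0,0,0,0],[0,-12,0,0,0,0,0],[0,0,3,0,0,0,0],[0,0,2,0,0,0,0],[0,0,0,0,0,0,0]],
])

```text
time_s: 5.6
ee_pos: [0.5413, 0.1306, 0.0105]
eef_rot: [0.257, 1.571, 0.262]
force: [0.2, -0.4, 1.0]
grip_width: 0.0003
```

Call:
play_rows([
  [[0,0,1,0,0,0,0],[0,0,0,0,0,0,0]],
])

```text
time_s: 5.8
ee_pos: [0.5419, 0.1307, 0.0104]
eef_rot: [-3.047, 1.571, -3.043]
force: [-0.6, 0.2, 0.5]
grip_width: 0.0004
```

Call:
play_rows([
  [[0,0,1,0,0,0,0],[0,0,0,0,0,0,0]],
])

```text
time_s: 6.0
ee_pos: [0.5425, 0.1306, 0.0103]
eef_rot: [-3.124, 1.57, -3.12]
force: [-3.8, 1.6, 0.5]
grip_width: 0.0003
```

Call:
play_rows([
  [[0,0,-3,0,0,0,0],[0,0,-4,0,0,0,0],[0,-12,0,0,0,0,0],[0,-12,0,0,0,0,0],[0,-12,0,0,0,0,0],[0,-12,0,0,0,0,0],[0,0,3,0,0,0,0],[0,0,2,0,0,0,0],[0,0,0,0,0,0,0]],
])

```text
time_s: 6.9
ee_pos: [0.5415, 0.0826, 0.0104]
eef_rot: [0.157, 1.571, 0.162]
force: [-0.2, 0.3, 0.5]
grip_width: 0.0004
```

Call:
play_rows([
  [[0,0,1,0,0,0,0],[0,0,0,0,0,0,0]],
])

```text
time_s: 7.1
ee_pos: [0.542, 0.0827, 0.0103]
eef_rot: [-3.023, 1.571, -3.018]
force: [-0.7, 0.4, 0.1]
grip_width: 0.0005
```

Call:
play_rows([
  [[0,0,1,0,0,0,0],[0,0,0,0,0,0,0]],
])

```text
time_s: 7.3
ee_pos: [0.5426, 0.0826, 0.0102]
eef_rot: [3.112, 1.569, 3.116]
force: [-4.2, 1.5, 0.7]
grip_width: 0.0003
```

```bash
python3 st.py c scene top
```

```text
7.3 [0.5426 0.0826 0.0102] F [-4.15  1.47  0.73] g 0.0003
[ 1.      0.0044 -0.0013] [-0.0013  0.     -1.    ] [ 0.08  0.54  1.69  0.    0.92 -1.49]
```

View pics/c_scene.png

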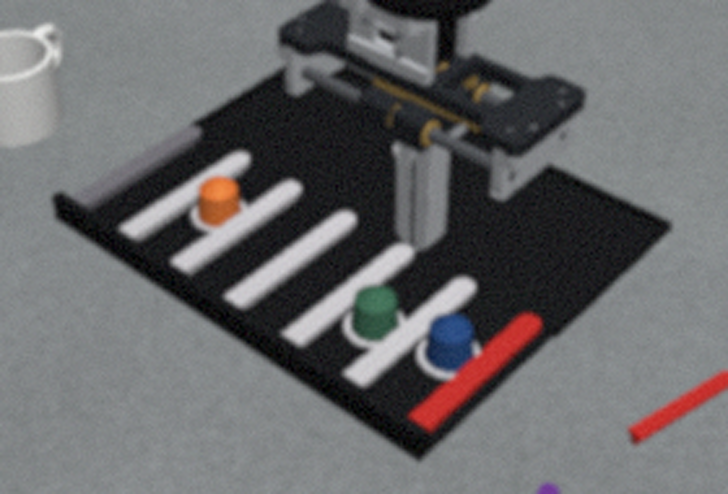

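Third wall touched. Now lift and go behind the capsule with the fingers 18 mm apart (a notch), turned 34°.

Call:
play_rows([
  [[0,0,-5,0,0,0,0],[0,0,-6,0,0,0,0],[-25,0,0,0,0,0,0],[-25,0,0,0,0,0,18],[-10,-10,-10,0,0,0,18],[0,-15,-19,0,0,0,18],[0,-20,-20,0,0,0,18],[0,-20,-20,0,0,0,18],[0,-15,-20,0,0,0,18],[0,0,-6,0,0,0,18]],
])

```text
time_s: 8.4
ee_pos: [0.436, 0.0009, 0.0705]
eef_rot: [-0.734, 1.571, -0.731]
force: [0.2, 0.3, -0.3]
grip_width: 0.0178
```

Call:
play_rows([
  [[0,0,0,-0.1,0,0,18],[0,0,0,-0.1,0,0,18],[0,0,0,-0.1,0,0,18],[0,0,0,-0.1,0,0,18],[0,0,0,-0.1,0,0,18],[0,0,0,-0.09,0,0,18],[0,0,0,0,0,0,18],[0,0,0,0,0,0,18]],
])

```text
time_s: 9.2
ee_pos: [0.4377, 0.0023, 0.0705]
eef_rot: [-0.647, 1.57, -0.055]
force: [-0.4, 0.6, 0.3]
grip_width: 0.0181
```

```bash
python3 st.py d scene wrist top
```

```text
9.2 [0.4377 0.0023 0.0705] F [-0.4   0.55  0.33] g 0.0181
[8.300e-01 5.578e-01 4.000e-04] [ 5.e-04 -0.e+00 -1.e+00] [-0.08  0.23  1.96  0.    0.95 -2.24]
```

View pics/d_scene.png

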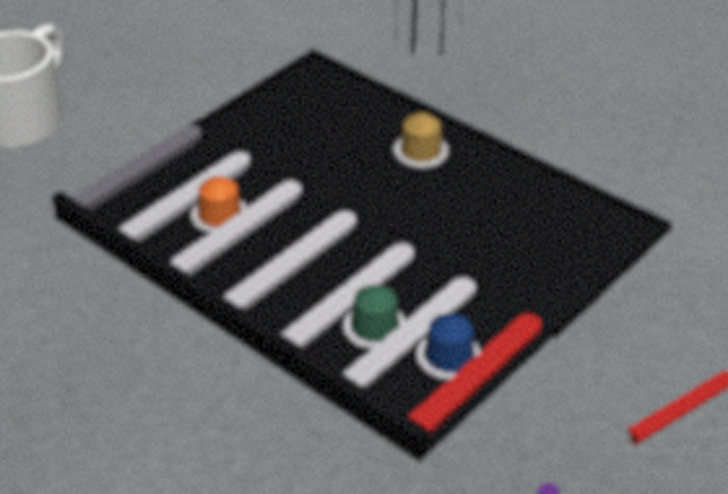

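View pics/d_wrist.png

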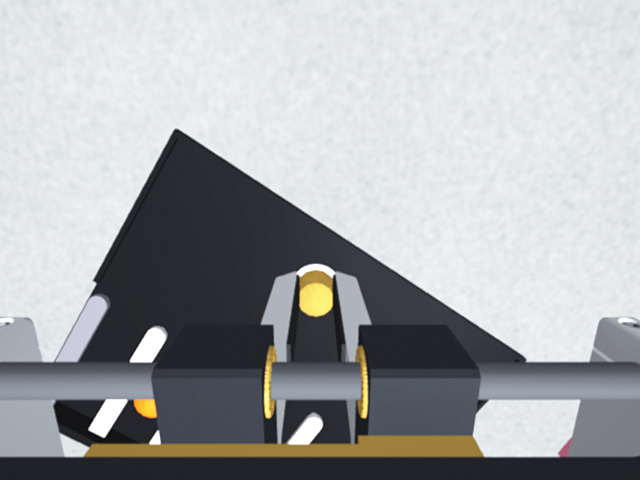

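Run:
```python
from station import viewer,ctrl
from h import *
c=viewer.camera("wrist");im=c["img"][:,:,::-1].copy()
hsv=cv2.cvtColor(im,cv2.COLOR_BGR2HSV);H,S,V=[hsv[:,:,i].astype(int) for i in range(3)]
m=(S>120)&(H>18)&(H<32)&(V>150);n,l,s,ce=cv2.connectedComponentsWithStats(m.astype(np.uint8))
for i in range(1,n):
    if s[i,4]>100: print(s[i],ce[i],ray(c,ce[i],.028))
print("rim top arc",ray(c,(316,264),.004))
Rm=cv2.Rodrigues(c["rvec"])[0];print(-Rm.T@c["tvec"])
```

```text
[ 299  271   34   46 1315] [315.69961977 293.58935361] [0.45610837 0.0160223  0.028     ]
[264 348  12  70 429] [268.72494172 382.62703963] [0.53441574 0.02688163 0.028     ]
[360 349   8  69 348] [363.87356322 385.45977011] [0.49718584 0.08665774 0.028     ]
[136 400  20  17 264] [146.1780303  407.49621212] [ 0.60454389 -0.03832355  0.028     ]
[  85  436  398   20 5233] [307.56468565 448.33384292] [0.56829259 0.0838132  0.028     ]
rim top arc [0.44506209 0.00888379 0.004     ]
[ 0.37503308 -0.03874084  0.24990827]
```

Call:
play_rows([
  [[15,1,-1,0,0,0,18],[15,0,0,0,0,0,18],[12,0,0,0,0,0,18],[8,0,0,0,0,0,18],[4.5,0,0,0,0,0,18],[0,0,0,0,0,0,18],[0,0,0,0,0,0,18]],
])

```text
time_s: 10.1
ee_pos: [0.4363, 0.0022, 0.0163]
eef_rot: [-0.718, 1.57, -0.124]
force: [0.5, -0.6, -0.1]
grip_width: 0.0184
```

Call:
play_rows([
  [[0,0,3,0,0,0,18],[0,0,3,0,0,0,18],[0,0,2,0,0,0,18],[0,0,2,0,0,0,18],[0,0,2,0,0,0,18],[0,0,2,0,0,0,18],[0,0,2,0,0,0,18],[0,0,2,0,0,0,18],[0,0,0,0,0,0,18]],
])

```text
time_s: 11.0
ee_pos: [0.4512, 0.0124, 0.0159]
eef_rot: [-0.394, 1.571, 0.2]
force: [0.1, -0.2, -0.2]
grip_width: 0.0182
```

```bash
python3 st.py e scene wrist
```

```text
11.0 [0.4512 0.0124 0.0159] F [ 0.13 -0.22 -0.2 ] g 0.0182
[8.285e-01 5.599e-01 1.000e-04] [ 1.e-04  0.e+00 -1.e+00] [-0.05  0.35  1.96  0.    0.83 -2.22]
```

View pics/e_scene.png

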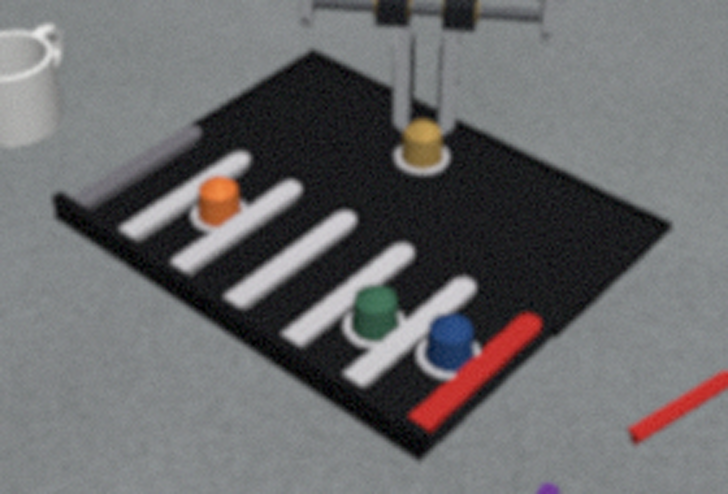

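View pics/e_wrist.png

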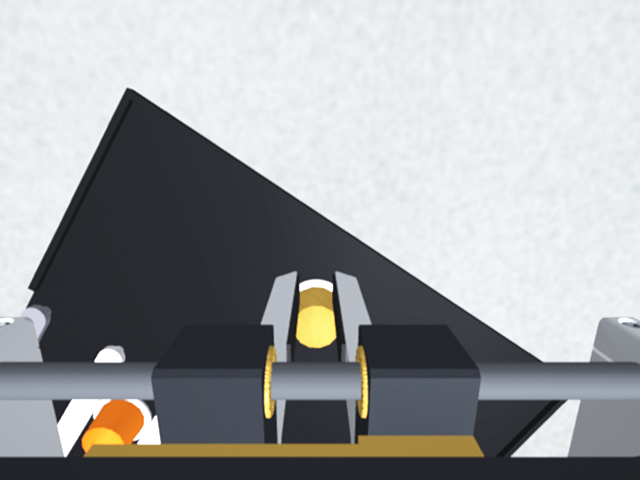

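```bash
cat > cap.py <<'E'
from station import viewer,ctrl
from h import *
import sys
o=ctrl.get_obs();Rm=R.from_euler('xyz',o['eef_rot']).as_matrix();p=o['ee_pos']
c=viewer.camera("scene");im=c["img"][:,:,::-1].copy()
hsv=cv2.cvtColor(im,cv2.COLOR_BGR2HSV);H,S,V=[hsv[:,:,i].astype(int) for i in range(3)]
m=(S>100)&(H>15)&(H<30)&(V>60);m[:190]=0;m[380:]=0;m[:,:240]=0;m[:,480:]=0
n,l,s,ce=cv2.connectedComponentsWithStats(m.astype(np.uint8))
i=1+np.argmax(s[1:,4]);ys,xs=np.nonzero(l==i)
g=ray(c,ce[i],.0185);print("scene gold blob",s[i],ce[i].round(1),g.round(4))
c=viewer.camera("wrist");im=c["img"][:,:,::-1].copy()
hsv=cv2.cvtColor(im,cv2.COLOR_BGR2HSV);S,V=hsv[:,:,1].astype(int),hsv[:,:,2].astype(int)
m=(S<50)&(V>200);col=np.nonzero(m[250:345,316])[0]
if len(col):
    r=ray(c,(316,250+col[0]-.5),.004);print("wrist rear rim",250+col[0],r.round(4),"k",((r-p)@Rm[:,2]+.0185).round(4))
print(o['time_s'],p.round(4),o['force'].round(1))
E
python3 cap.py
```

```text
scene gold blob [355 235  16  19 227] [362.1 244.2] [0.4693 0.0265 0.0185]
wrist rear rim 280 [0.4508 0.0139 0.004 ] k 0.0193
11.1 [0.451  0.0123 0.0159] [-0.   0.6 -0.3]
```

Call:
play_rows([
  [[0,0,3,0,0,0,18],[0,0,4,0,0,0,18],[0,0,4,0,0,0,18],[0,0,4,0,0,0,18],[0,0,4,0,0,0,18],[0,0,4,0,0,0,18],[0,0,4,0,0,0,18],[0,0,3,0,0,0,18],[0,0,2,0,0,0,18],[0,0,0,0,0,0,18]],
])

```text
time_s: 12.2
ee_pos: [0.4776, 0.0303, 0.0159]
eef_rot: [-0.944, 1.571, -0.35]
force: [-0.3, -0.5, 0.8]
grip_width: 0.0177
```

```bash
python3 cap.py;python3 st.py f scene
```

```text
scene gold blob [353 246  16  19 239] [360.5 255.3] [0.4958 0.0441 0.0185]
wrist rear rim 280 [0.4774 0.0318 0.004 ] k 0.0191
12.2 [0.4776 0.0303 0.0159] [-0.3 -0.5  0.8]
12.3 [0.4774 0.0302 0.0159] F [-0.06  0.66  0.13] g 0.018
[ 8.286e-01  5.599e-01 -1.000e-04] [-1.e-04 -0.e+00 -1.e+00] [-0.01  0.4   1.88 -0.    0.85 -2.18]
```

View pics/f_scene.png

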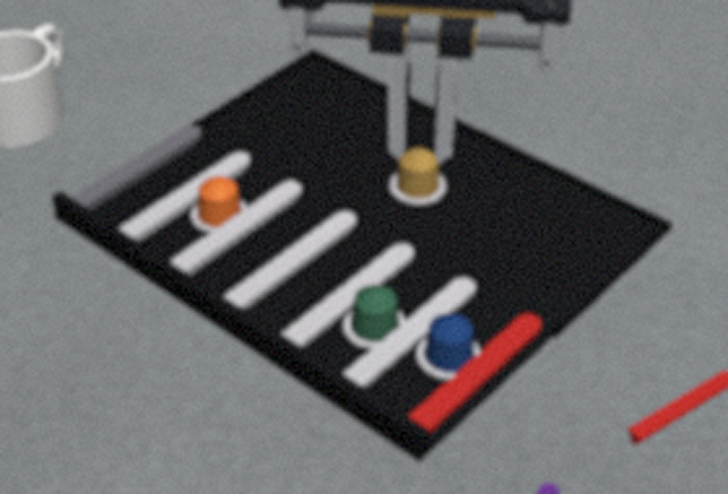

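Call:
play_rows([
  [[0,0,3,0,0,0,18],[0,0,4,0,0,0,18],[0,0,4,0,0,0,18],[0,0,4,0,0,0,18],[0,0,4,0,0,0,18],[0,0,4,0,0,0,18],[0,0,4,0,0,0,18],[0,0,3,0,0,0,18],[0,0,1.5,0,0,0,18],[0,0,0,0,0,0,18]],
])

```text
time_s: 13.35
ee_pos: [0.5037, 0.048, 0.0159]
eef_rot: [3.058, 1.571, -2.631]
force: [0.2, 0.2, -0.4]
grip_width: 0.0177
```

```bash
python3 cap.py
```

```text
scene gold blob [351 257  17  20 251] [358.8 266.7] [0.5219 0.0615 0.0185]
wrist rear rim 279 [0.503  0.0491 0.004 ] k 0.0185
13.35 [0.5037 0.048  0.0159] [ 0.2  0.2 -0.4]
```

Call:
play_rows([
  [[0,0,-3,0,0,0,18],[0,0,0,0,0,0,18]],
])

```text
time_s: 13.65
ee_pos: [0.5008, 0.046, 0.0159]
eef_rot: [2.66, 1.571, -3.029]
force: [0.1, -0.0, 0.0]
grip_width: 0.0179
```

Call:
play_rows([
  [[0,1.3,0.04,0.0591,0,0,18],[0,1.3,0.04,0.0591,0,0,18],[0,1.3,0.04,0.0591,0,0,18],[0,1.3,0.04,0.0591,0,0,18],[0,1.3,0.04,0.0591,0,0,18],[0,1.3,0.04,0.0591,0,0,18],[0,1.3,0.04,0.0591,0,0,18],[0,1.3,0.04,0.0591,0,0,18],[0,1.3,0.04,0.0591,0,0,18],[0,1.3,0.04,0.0591,0,0,18]],
])

```text
time_s: 14.65
ee_pos: [0.4973, 0.0584, 0.016]
eef_rot: [0.131, 1.571, 0.132]
force: [0.5, -1.4, -0.1]
grip_width: 0.0179
```

Call:
play_rows([
  [[0,0,0,0,0,0,18],[0,0,0,0,0,0,18]],
])

```text
time_s: 14.85
ee_pos: [0.4973, 0.0584, 0.016]
eef_rot: [0.34, 1.571, 0.345]
force: [-0.3, -0.0, -0.5]
grip_width: 0.0181
```

```bash
python3 cap.py;python3 st.py g scene wrist top
```

```text
scene gold blob [351 257  17  20 261] [358.8 266.6] [0.5217 0.0614 0.0185]
wrist rear rim 284 [0.4999 0.0599 0.004 ] k 0.0211
14.85 [0.4973 0.0584 0.016 ] [-0.3 -0.  -0.5]
14.95 [0.4973 0.0584 0.016 ] F [ 0.56  0.07 -0.18] g 0.0181
[1.0e+00 4.5e-03 1.0e-04] [ 1.e-04 -0.e+00 -1.e+00] [ 0.04  0.44  1.82 -0.    0.88 -1.53]
```

View pics/g_scene.png

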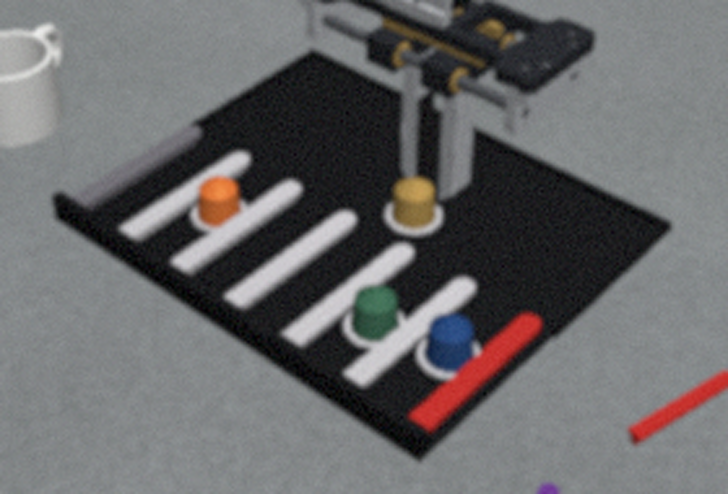

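View pics/g_wrist.png

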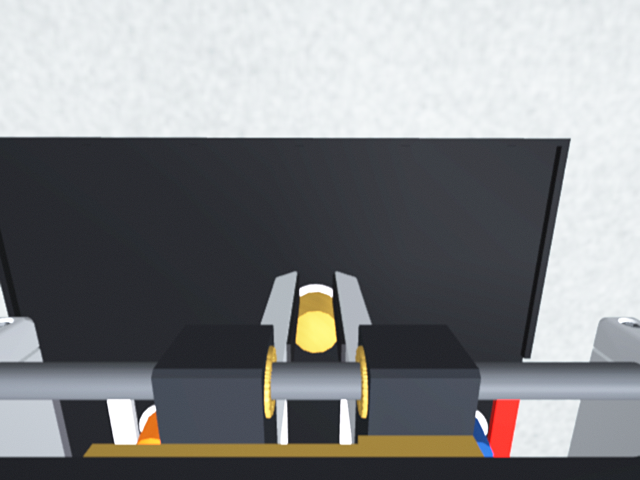

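View pics/g_top.png

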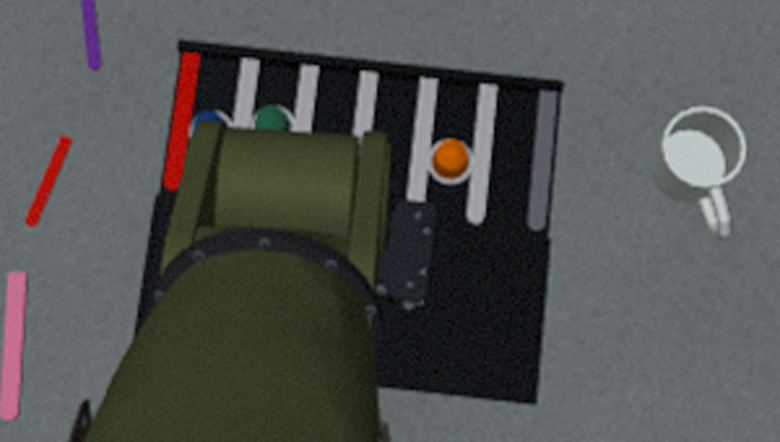

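Run:
```python
from station import viewer,ctrl
from h import *
c=viewer.camera("scene");im=c["img"][:,:,::-1].copy()
cv2.imwrite("pics/g2.png",cv2.resize(im[240:330,310:410],None,fx=6,fy=6,interpolation=cv2.INTER_CUBIC))
hsv=cv2.cvtColor(im,cv2.COLOR_BGR2HSV);S,V=hsv[:,:,1].astype(int),hsv[:,:,2].astype(int)
m=(S<60)&(V>130);n,l,s,ce=cv2.connectedComponentsWithStats(m.astype(np.uint8))
for i in range(1,n):
    if 345<ce[i][0]<372 and 262<ce[i][1]<285 and s[i,4]>20:
        ys,xs=np.nonzero(l==i);print(s[i])
        P=np.array([ray(c,p,.0045)[:2] for p in np.c_[xs,ys]])
        # fit outer circle r=.0185: minEnclosing of front arc
        print(cv2.minEnclosingCircle((P*1000).astype(np.float32)))
```

```text
[348 269  22  11  92]
((520.4950561523438, 60.80580520629883), 18.873624801635742)
```

View pics/g2.png

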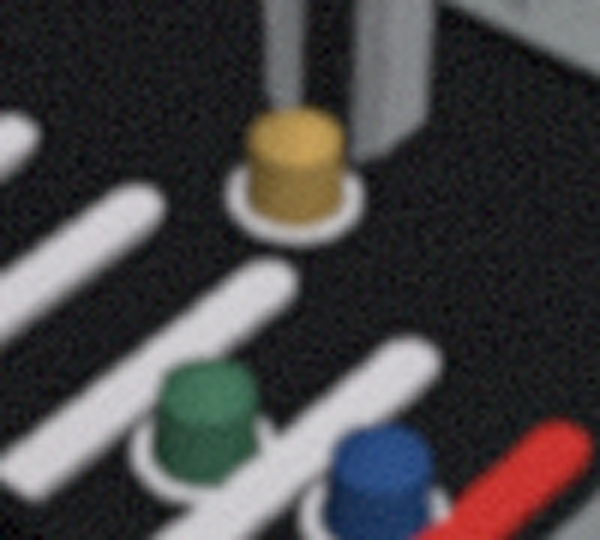

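Call:
play_rows([
  [[0,-1,1,0,0,0,18],[0,0,3,0,0,0,18],[0,0,3,0,0,0,18],[0,0,3,0,0,0,18],[0,0,3,0,0,0,18],[0,0,3,0,0,0,18],[0,0,3,0,0,0,18],[0,0,2,0,0,0,18],[0,0,0,0,0,0,18]],
])

```text
time_s: 16.05
ee_pos: [0.5186, 0.0575, 0.0159]
eef_rot: [0.044, 1.571, 0.047]
force: [0.5, -0.8, 0.2]
grip_width: 0.018
```

```bash
python3 cap.py;python3 st.py i scene
```

```text
scene gold blob [344 262  16  20 261] [351.7 271.7] [0.5397 0.0608 0.0185]
wrist rear rim 280 [0.5184 0.0591 0.004 ] k 0.0183
16.05 [0.5186 0.0575 0.0159] [ 0.5 -0.8  0.2]
16.15 [0.5183 0.0575 0.0159] F [-0.27  0.44 -0.85] g 0.018
[ 1.      0.0033 -0.    ] [-0. -0. -1.] [ 0.04  0.48  1.76 -0.    0.9  -1.53]
```

View pics/i_scene.png

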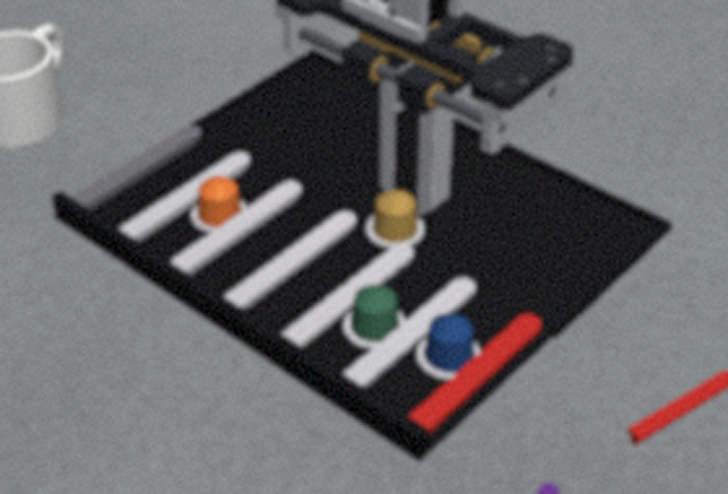

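Call:
play_rows([
  [[0,0,2,0,0,0,18],[0,0,2,0,0,0,18],[0,0,2,0,0,0,18],[0,0,2,0,0,0,18],[0,0,2,0,0,0,18],[0,0,2,0,0,0,18],[0,0,2,0,0,0,18],[0,0,2,0,0,0,18]],
])

```text
time_s: 17.0
ee_pos: [0.5345, 0.0576, 0.0159]
eef_rot: [-2.944, 1.571, -2.941]
force: [-0.9, 0.2, 0.0]
grip_width: 0.0178
```

Call:
play_rows([
  [[0,0,2,0,0,0,18],[0,0,2,0,0,0,18],[0,0,2,0,0,0,18],[0,0,2,0,0,0,18],[0,0,2,0,0,0,18],[0,0,0,0,0,0,18]],
])

```text
time_s: 17.6
ee_pos: [0.5446, 0.0576, 0.0159]
eef_rot: [-0.167, 1.571, -0.164]
force: [-0.0, 0.2, 0.2]
grip_width: 0.0179
```

```bash
python3 cap.py;python3 st.py j scene
```

```text
scene gold blob [335 270  15  20 245] [341.8 279.3] [0.5652 0.061  0.0185]
wrist rear rim 280 [0.5444 0.0591 0.004 ] k 0.0184
17.6 [0.5446 0.0576 0.0159] [-0.   0.2  0.2]
17.7 [0.5443 0.0576 0.0159] F [ 0.48 -0.15 -0.35] g 0.0182
[ 1.      0.0032 -0.    ] [-0. -0. -1.] [ 0.04  0.53  1.69 -0.    0.93 -1.54]
```

View pics/j_scene.png

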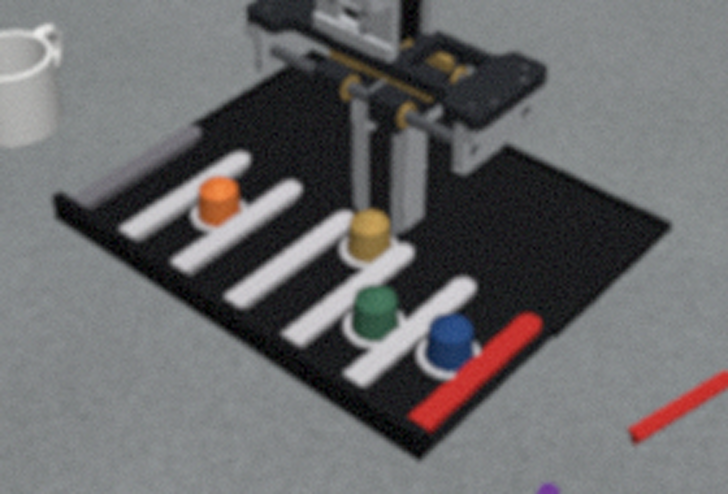

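Call:
play_rows([
  [[0,0,2,0,0,0,18],[0,0,4,0,0,0,18],[0,0,4,0,0,0,18],[0,0,4,0,0,0,18],[0,0,4,0,0,0,18],[0,0,4,0,0,0,18],[0,0,4,0,0,0,18],[0,0,4,0,0,0,18],[0,0,4,0,0,0,18],[0,0,2,0,0,0,18]],
])

```text
time_s: 18.75
ee_pos: [0.5807, 0.0577, 0.0159]
eef_rot: [-0.102, 1.571, -0.098]
force: [0.2, -0.0, 0.2]
grip_width: 0.0182
```

Call:
play_rows([
  [[0,0,3,0,0,0,18],[0,0,4,0,0,0,18],[0,0,4,0,0,0,18],[0,0,4,0,0,0,18],[0,0,4,0,0,0,18],[0,0,4,0,0,0,18],[0,0,4,0,0,0,18],[0,0,3,0,0,0,18],[0,0,2,0,0,0,18],[0,0,0,0,0,0,18]],
])

```text
time_s: 19.75
ee_pos: [0.6125, 0.0578, 0.0159]
eef_rot: [-0.295, 1.571, -0.292]
force: [-0.2, -0.8, -0.1]
grip_width: 0.0183
```

```bash
python3 cap.py;python3 st.py k scene
```

```text
scene gold blob [306 291  16  21 274] [313.5 301. ] [0.6333 0.0613 0.0185]
wrist rear rim 281 [0.613  0.0594 0.004 ] k 0.019
19.75 [0.6125 0.0578 0.0159] [-0.2 -0.8 -0.1]
19.85 [0.6123 0.0578 0.0159] F [-0.03  0.4  -0.24] g 0.018
[ 1.      0.0032 -0.    ] [-0. -0. -1.] [ 0.03  0.65  1.48 -0.    1.01 -1.54]
```

View pics/k_scene.png

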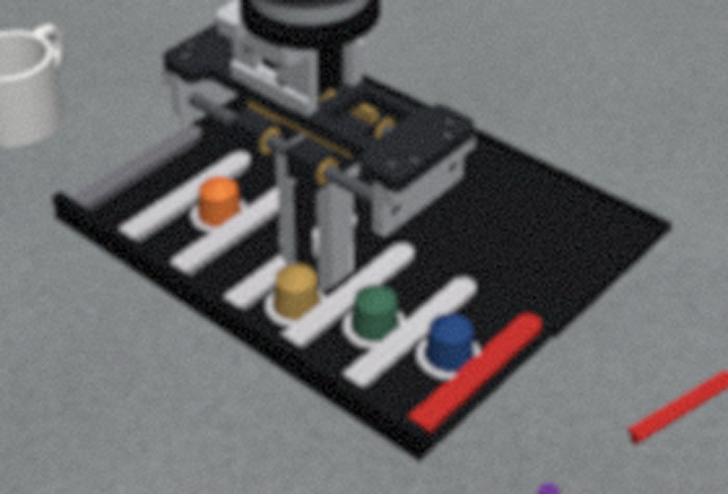

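Call:
play_rows([
  [[0,0,2,0,0,0,18],[0,0,2,0,0,0,18],[0,0,2,0,0,0,18],[0,0,2,0,0,0,18],[0,0,2,0,0,0,18],[0,0,1,0,0,0,18],[0,0,1,0,0,0,18],[0,0,0,0,0,0,18]],
])

```text
time_s: 20.7
ee_pos: [0.6244, 0.0579, 0.0159]
eef_rot: [-1.524, 1.571, -1.521]
force: [0.2, -0.4, 0.1]
grip_width: 0.018
```

Call:
play_rows([
  [[0,0,1,0,0,0,18],[0,0,0,0,0,0,18]],
])

```text
time_s: 20.9
ee_pos: [0.6254, 0.0579, 0.016]
eef_rot: [-0.212, 1.571, -0.208]
force: [0.1, 0.0, -0.5]
grip_width: 0.0181
```

Call:
play_rows([
  [[0,0,1,0,0,0,18],[0,0,0,0,0,0,18]],
])

```text
time_s: 21.1
ee_pos: [0.6264, 0.0578, 0.016]
eef_rot: [-0.026, 1.571, -0.023]
force: [-0.3, -0.8, 0.0]
grip_width: 0.0183
```

Call:
play_rows([
  [[0,0,0.7,0,0,0,18],[0,0,0,0,0,0,18]],
])

```text
time_s: 21.3
ee_pos: [0.6271, 0.0579, 0.0159]
eef_rot: [2.599, 1.571, 2.602]
force: [0.0, -0.1, -0.3]
grip_width: 0.0179
```

Call:
play_rows([
  [[0,0,0.7,0,0,0,18],[0,0,0,0,0,0,18]],
])

```text
time_s: 21.5
ee_pos: [0.6278, 0.0579, 0.016]
eef_rot: [-0.083, 1.571, -0.08]
force: [-0.2, -0.7, -0.1]
grip_width: 0.0179
```

Call:
play_rows([
  [[0,0,0.7,0,0,0,18],[0,0,0,0,0,0,18]],
])

```text
time_s: 21.7
ee_pos: [0.6285, 0.0579, 0.016]
eef_rot: [0.119, 1.571, 0.122]
force: [-0.0, -0.1, 0.4]
grip_width: 0.0182
```

```bash
python3 cap.py;python3 st.py l scene
python3 - <<'E'
import cv2
from station import viewer
im=viewer.camera("scene")["img"][:,:,::-1]
cv2.imwrite("pics/l2.png",cv2.resize(im[260:370,270:390],None,fx=5,fy=5,interpolation=cv2.INTER_CUBIC))
E
```

```text
scene gold blob [299 296  16  22 274] [306.7 306.2] [0.6488 0.0614 0.0185]
wrist rear rim 280 [0.6285 0.0594 0.004 ] k 0.0185
21.7 [0.6285 0.0579 0.016 ] [-0.  -0.1  0.4]
21.8 [0.6285 0.0578 0.0159] F [ 0.63  0.26 -0.44] g 0.0178
[1.     0.0032 0.    ] [ 0. -0. -1.] [ 0.03  0.68  1.43 -0.    1.03 -1.54]
```

View pics/l2.png

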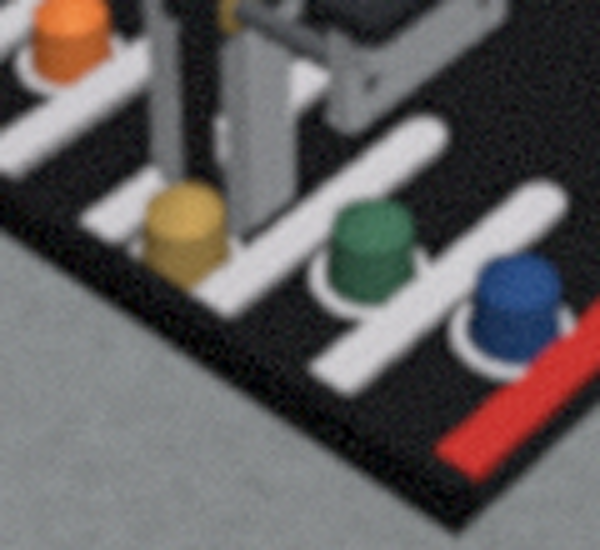

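Call:
play_rows([
  [[0,0,0.6,0,0,0,18],[0,0,0,0,0,0,18]],
])

```text
time_s: 22.1
ee_pos: [0.6291, 0.0579, 0.016]
eef_rot: [-2.814, 1.571, -2.811]
force: [-0.5, 0.1, -0.1]
grip_width: 0.0175
```

Call:
play_rows([
  [[0,0,0.6,0,0,0,18],[0,0,0,0,0,0,18]],
])

```text
time_s: 22.3
ee_pos: [0.6296, 0.0579, 0.0159]
eef_rot: [3.014, 1.57, 3.017]
force: [-1.6, 1.0, 1.5]
grip_width: 0.0179
```

Call:
play_rows([
  [[0,0,0.5,0,0,0,18],[0,0,0,0,0,0,18]],
])

```text
time_s: 22.5
ee_pos: [0.6299, 0.0579, 0.0159]
eef_rot: [3.128, 1.57, 3.131]
force: [-4.6, 0.4, 1.8]
grip_width: 0.0178
```

Firm stop contact at TCP x ≈ 0.6295 (−4.6 N). Now retreat straight back, then up and away.

Call:
play_rows([
  [[0,0,-1,0,0,0,18],[0,0,-2,0,0,0,18],[0,0,-4,0,0,0,18],[0,0,-6,0,0,0,18],[0,0,-6,0,0,0,18],[0,0,0,0,0,0,18],[-10,0,0,0,0,0,18],[-20,0,0,0,0,0,18],[-30,0,0,0,0,0,18],[-30,0,0,0,0,0,18]],
])

```text
time_s: 23.5
ee_pos: [0.6112, 0.0578, 0.1077]
eef_rot: [-0.06, 1.571, -0.057]
force: [0.3, -0.4, -0.0]
grip_width: 0.0178
```

Call:
play_rows([
  [[-20,20,-20,0,0,0,18],[-10,25,-25,0,0,0,18],[0,30,-30,0,0,0,18],[0,30,-30,0,0,0,18],[0,30,-30,0,0,0,18],[0,30,-30,0,0,0,18],[0,30,-30,0,0,0,18],[0,25,-20,0,0,0,18],[0,25,-20,0,0,0,18],[0,20,-10,0,0,0,18]],
])

```text
time_s: 24.5
ee_pos: [0.3641, 0.3234, 0.137]
eef_rot: [0.737, 1.57, 0.741]
force: [0.3, -0.2, -0.0]
grip_width: 0.0184
```

Call:
play_rows([
  [[0,30,-10,0,0,0,18],[0,30,-10,0,0,0,18],[0,20,-10,0,0,0,18],[0,0,0,0,0,0,18],[0,0,0,0,0,0,18]],
])

```text
time_s: 25.0
ee_pos: [0.3351, 0.4019, 0.1364]
eef_rot: [0.462, 1.57, 0.466]
force: [-0.6, 1.0, 0.2]
grip_width: 0.018
```

```bash
python3 st.py m scene top
python3 - <<'E'
from station import viewer
from h import *
c=viewer.camera("top");im=c["img"][:,:,::-1].copy()
hsv=cv2.cvtColor(im,cv2.COLOR_BGR2HSV);H,S,V=[hsv[:,:,i].astype(int) for i in range(3)]
m=(S>100)&(H>12)&(H<30)&(V>60);m[:170]=0;m[340:]=0;m[:,:230]=0;m[:,400:]=0
n,l,s,ce=cv2.connectedComponentsWithStats(m.astype(np.uint8))
for i in range(1,n):
    if s[i,4]>40: print(s[i],ce[i].round(1),ray(c,ce[i],.027).round(4))
im=viewer.camera("scene")["img"][:,:,::-1]
cv2.imwrite("pics/m2.png",cv2.resize(im[260:370,270:390],None,fx=5,fy=5,interpolation=cv2.INTER_CUBIC))
E
```

```text
25.0 [0.3351 0.4019 0.1364] F [-0.63  1.    0.15] g 0.018
[1.0e+00 4.1e-03 3.0e-04] [ 3.e-04  2.e-04 -1.e+00] [ 0.81  0.31  1.68 -0.    1.15 -0.77]
[303 197  13  15 155] [308.8 204.2] [0.6449 0.0582 0.027 ]
[346 223  14  15 142] [352.7 230.3] [ 0.6002 -0.0372  0.027 ]
```

View pics/m_top.png

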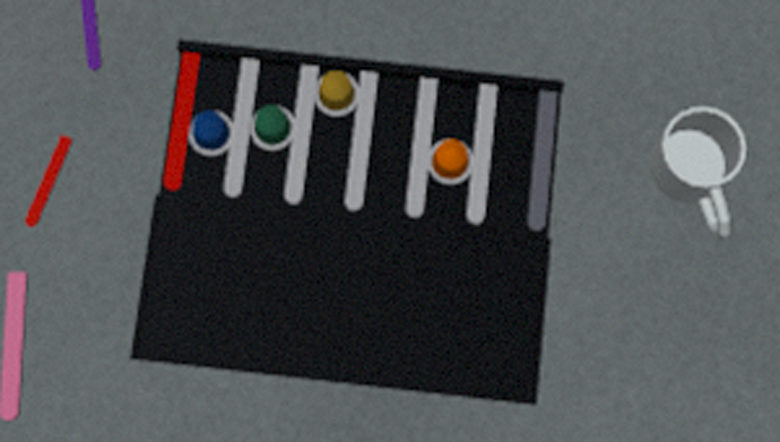

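View pics/m2.png

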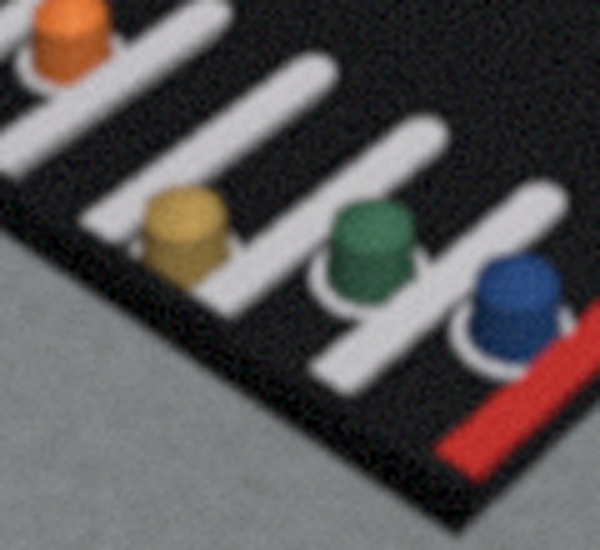

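```bash
python3 cap.py | head -1
python3 - <<'E'
from station import viewer
from h import *
c=viewer.camera("top");im=c["img"][:,:,::-1].copy()
cv2.imwrite("pics/m3.png",cv2.resize(im[180:240,280:340],None,fx=10,fy=10,interpolation=cv2.INTER_CUBIC))
E
```

```text
scene gold blob [299 298  17  20 265] [306.7 306.5] [0.6493 0.0619 0.0185]
```

View pics/m3.png

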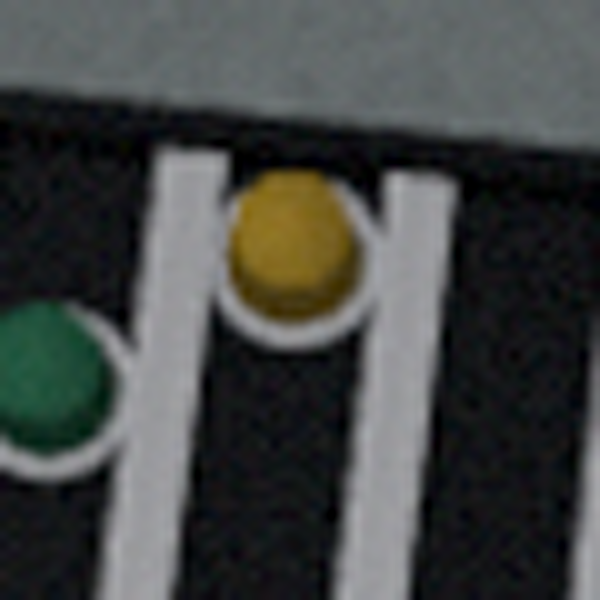

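Run:
```python
from station import viewer
from h import *
c=viewer.camera("top");im=c["img"].astype(float).mean(2)
xr=lambda u,v,z:ray(c,(u,v),z)[0].round(4)
# column profiles with slanted line along walls (tilt from wall 3: ~7deg)
def prof(u0,v0,v1,z,sl=-0.125):
    vs=np.arange(v0,v1,.25);us=u0+(vs-v0)*sl
    p=cv2.remap(im.astype(np.float32),us.astype(np.float32)[None],vs.astype(np.float32)[None],cv2.INTER_LINEAR)[0]
    h=(p.max()+p.min())/2
    cr=[(vs[i],us[i],xr(us[i],vs[i],z)) for i in range(len(p)-1) if (p[i]-h)*(p[i+1]-h)<0]
    return cr
print("wall2",prof(299.4,187,255,.013));print("wall3",prof(322,190,260,.013))
for u in(307.5,308.5,309.5):print("rim",prof(u,209,225,.005))
```

```text
wall2 [(np.float64(189.75), np.float64(299.05625), np.float64(0.6783)), (np.float64(194.5), np.float64(298.4625), np.float64(0.6678)), (np.float64(248.0), np.float64(291.775), np.float64(0.5526))]
wall3 [(np.float64(192.25), np.float64(321.71875), np.float64(0.6782)), (np.float64(196.75), np.float64(321.15625), np.float64(0.6683)), (np.float64(250.5), np.float64(314.4375), np.float64(0.5526))]
rim [(np.float64(211.5), np.float64(307.1875), np.float64(0.6355)), (np.float64(214.0), np.float64(306.875), np.float64(0.63))]
rim [(np.float64(211.5), np.float64(308.1875), np.float64(0.6357)), (np.float64(214.25), np.float64(307.84375), np.float64(0.6297))]
rim [(np.float64(211.5), np.float64(309.1875), np.float64(0.636)), (np.float64(214.25), np.float64(308.84375), np.float64(0.63))]
```

```bash
python3 -c "
from station import hand_in;print(hand_in())"
```

```text
the job is handed in; nothing more can be done
None
```

I counted along the rack, pushed the gold capsule into the third gap from the red end, and handed the job in at about 25 s of the 70 s allowed.

- **Counting:** With the closed fingers I touched the red end wall (−3.8 N), then the second wall (−3.8 N), then the third (−4.2 N), in that order. The gap beyond the third wall is the third from the red end, and it was empty.
- **Pushing:** With the fingers 18 mm apart as a notch, I slid the gold capsule diagonally across the apron, then turned the fingers square to the lane. From there I pushed it straight in until it met the stop at −4.6 N. It was never gripped or lifted, and it stood upright in every picture.
- **Retreat:** I backed the fingers straight out, lifted, and moved the arm clear of the rack to the left.
- **Last checks:** In the top view the rim's rear edge is at x = 0.630 m, against 0.630–0.631 m expected for fully home. The green, blue and orange capsules and the cup look unmoved.
- **Disagreements:** The two cameras and the arm differ by about 2–3 mm in absolute position, close to the stated calibration. The arm's estimate of the final capsule centre (about 0.648 m) and the top view's (about 0.645 m) differ by that much. I relied on the stop contact and the same-image comparison with the walls instead.

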